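# Find the valve housing with a loose core and seat it in the nest

## Task

The core has come loose inside one of the three sealed valve housings in the tray. Lift them out one by one, rock or shake them gently along their length to feel which has the piece sliding inside (rock the suspect itself from end to end, even if the others have been ruled out), then seat that one in the nest and push it gently down until the stiff floor plate under it is fully home. Set the sound ones gently back in the tray's bays, and leave the things standing around alone.

Things in the scene. Friction and masses are not known exactly. Their poses are not given: they have to be found in the camera images.
- bay_1 (a point): Centre (half-way up) of the valve housing in the tray's first bay (robot's left), 32 mm above the worktop. Axes: x along the housing, y across it (grip across y), z up; the tray's yaw varies within 0.2 rad. At the start each bay holds a housing, up to 1 mm off lengthwise: a sealed aluminium block 96 (x) x 40 (y) x 50 (z) mm, dark steel end plates, two flat dark plugs 3 mm high on top, 0.54 kg +-20 %.
- bay_2 (a point): The same for the middle bay. The housings look alike. In two the 0.3 kg core is fixed at mid-length; in one (the bay changes every time) it is loose, starts at one end and slides 30 mm along x. Friction holds it until the housing is tilted lengthwise over about 10 degrees (use 20 or more) or jerked along x.
- bay_3 (a point): The same for the third bay (robot's right). When a housing with a loose core is levelled again, the core stays at the end it reached: between one end and the other that shifts about 0.09 N m of moment about the housing's y. A sound housing shows no such change.
- tray: Fixed grey plastic inspection tray, 130 (x) x 289 (y) mm, top 16 mm above the worktop; origin under its centre on the worktop, axes as the bays'. Three bays side by side along y, 95 mm apart, each a pocket 106 x 50 mm, 9 mm deep with a chamfered rim and a rubber floor 7 mm above the worktop. The machine front rises at about x = 0.85, so rock a housing well back from it, nearer the robot.
- nest_mouth (a point): Centre of the nest's mouth, on its top face 28 mm above the worktop. Axes: x along the pocket, y across it, z up; yaw within 0.4 rad. Pocket 102 (x) x 46 (y) mm, rim chamfered 4 mm. A housing goes in level, underside down, either way round. The floor plate starts 8 mm below the mouth; a housing fully home has its underside 18 mm below and its top 32 mm above the mouth.
- nest_floor (a joint): Travel of the nest's floor plate in m: 0 at the start (up), 0.010 at its rubber-cushioned lower stop (fully home). No spring: a friction brake of about 9 N, more than a housing's weight, holds it where it is left; it drags 0.3 N more per 10 mm/s. Keep the push on the nest under 35 N.
- nest: Nest: fixed aluminium block 132 (x) x 76 (y) x 28 (z) mm with one pocket, on a dark steel foot 150 x 94 x 3 mm; origin under its centre on the worktop, axes as nest_mouth.
- jar_bronze: Bystander: amber jar with black ribbed lid, 58 mm across, 78 mm high; origin under its centre.
- jar_steel: Bystander: white jar with white ribbed lid, 50 mm across, 62 mm high; origin under its centre.
- torch: Bystander: small black torch lying down, 30 x 126 x 26 mm; origin under its centre.
- dial_indicator: Bystander: round dial indicator lying on its back, 103 x 60 x 26 mm; origin under its centre.

How it is judged (in metres and radians):
On the way, in this order (a step that is already met when the one before it is completed fails the run):
1. the housing with the loose core has been lifted out and rocked or shaken so that its core slid over to the other end (value of joint core_c above 0.012 m and z of housing_c_c0 in the frame of bay_2 above 0.012 m), for 0.05 s.
2. that housing is in the nest with the floor plate pushed fully home (value of joint nest_floor above 0.0085 m and x of housing_c_c0 in the frame of nest_mouth between -0.004 and 0.004 m and y of housing_c_c0 in the frame of nest_mouth between -0.004 and 0.004 m and z of housing_c_c0 in the frame of nest_mouth between 0.0045 and 0.0095 m and angle between housing_c_c0's own z axis and vertical below 0.06 rad), for 0.2 s.
At the end, for the whole second after the job is handed in: The housing with the loose core stands level in the nest, centred within 4 mm, the floor plate at least 8.5 mm down and the housing resting on it (within 2.5 mm of its home height); both sound housings stand level in bays of the tray, within 8 mm of the bay centre and fully down (4 mm) (all of step 2 and x of housing_a_c0 in the frame of bay_2 between -0.007 and 0.007 m and z of housing_a_c0 in the frame of bay_2 between -0.004 and 0.004 m and angle between each of housing_a_c0, housing_b_c0's own z axis and vertical below 0.06 rad and (horizontal distance between housing_a_c0 and bay_1 below 0.008 m or horizontal distance between housing_a_c0 and bay_2 below 0.008 m or horizontal distance between housing_a_c0 and bay_3 below 0.008 m) and x of housing_b_c0 in the frame of bay_2 between -0.007 and 0.007 m and z of housing_b_c0 in the frame of bay_2 between -0.004 and 0.004 m and (horizontal distance between housing_b_c0 and bay_1 below 0.008 m or horizontal distance between housing_b_c0 and bay_2 below 0.008 m or horizontal distance between housing_b_c0 and bay_3 below 0.008 m)); the robot touches nothing.
It fails at once if the nest is pressed or struck with more than 35 N (contact force between nest and anything else above 35 N).
It fails at once if a housing is pressed or dropped on the tray with more than 50 N (contact force between any of housing_a_c0, housing_b_c0, housing_c_c0 and tray above 50 N).
It fails at once if a housing is flung about or dropped (faster than 0.9 m/s) (linear speed of any of housing_a, housing_b, housing_c above 0.9 m/s).
It fails at once if a sound housing is pushed down in the nest (value of joint nest_floor above 0.005 m and horizontal distance between any of housing_a_c0, housing_b_c0 and nest_mouth below 0.02 m).
It fails at once if a jar, the torch or the dial indicator is moved by more than 30 mm (distance of any of jar_bronze, jar_steel, torch, dial_indicator from where it was at the start of the episode above 0.03 m).
It also fails if it takes over 72 s, if anything falls off the work surface, if the arm or the gripper's body presses on something with over 40 N, if the wrist force passes 120 N, or if a joint passes its speed limit or range.

## Robot

A 6-joint arm with a two-finger parallel gripper is mounted at the origin on a cart in front of the work surface, level with it; the furniture and walls round the work are solid. World frame = base frame: x ahead of the robot, y to its left, z up, the work surface at z = 0. Lengths are in m, angles in degrees, forces in N, time in s.
With the tool pointing down it reaches from about 0.275 to 0.85 m from the base axis. Payload 5.2 kg.
Tool frame: the origin (TCP) lies between the finger pads; the fingertips stand 17 mm ahead of it and the grasp point (between the pads) lies 2 mm behind it; z points along the fingers, y is the line along which they close (so a half turn about z gives the same grasp; the last joint's range is limited). The gripper opens to 85 mm and grips with 20 to 120 N. Pads are 22 mm wide; open, the fingers measure 114 mm over their backs; the gripper's body (76 mm by 85 mm) begins 54 mm behind the grasp point. The pads swing forward as they close: fully open they stand 13 mm farther back than shut.
Start: joints at [60.745, 14.817, 87.949, -0, 77.235, -11.62], TCP at [0.167, 0.524, 0.248] pointing down, gripper open.
Joint ranges: [-179.93, 179.93], [-52.35, 119.4], [10.71, 147.94], [-69.91, 249.91], [12.55, 155.21], [-178.61, 178.61]. Speed limits (degrees/s): [147.25, 147.25, 180, 180, 180, 180].

## Interface

Orientations are given as a 3x3 rotation matrix whose columns are the frame's x, y, z axes.
In Python, from bench import get_state, get_image, close_job gives the robot as it stands.
- The arm moves only by the tool jog_arm, never from a script. Its argument "moves" is one flat list of numbers, 5 for each row, row after row: the finger opening in mm, from 0 to 85.4, then the shift along the tool's x, y, z in mm, then the turn about the tool's z in rad. In form: [jaw, dx, dy, dz, roll, jaw, dx, dy, dz, roll, ...]. A call has 1 to 10 rows; each row shifts and turns the commanded pose from where the row before left it, along the tool's axes as they then stand; what a row does not reach is not made up. A row lasts 1/12 s, in which the tool goes at most 41.7 mm and 7.16 degrees, less where a joint would pass 70% of its speed; a pose out of reach is approached as far as the arm can. A call is refused whole if a number of a shift passes 41.7 or a number of a turn 0.125, either way. A call with a gripper value outside its range is refused whole. The fingers move at their own pace and stop on an object; "newtons" is the grip in N (left out, the last holds). Time passes only in rows, so rows that do not move let the fingers close. It gives the time, the measured TCP pose, the force, the opening and the grip force at its end, in the units of the state.
- get_state(): the state, without advancing time (a new reading comes with each control period).
- get_image(name): name is "side" or "top" or "wrist"; returns a dict with "img" (420x560x3 uint8, red, green, blue), "depth" (420x560 float32, m along the optical axis (not along the pixel's ray), 0 where there is no reading), "fx", "fy", "cx", "cy" (pixels), "pose" (4x4, takes a point from camera to world coordinates); the wrist camera has in their place "T_tool_cam" (4x4, takes a point from camera to tool coordinates, whose origin is the TCP and whose axes are the flange's). Camera axes: x right, y down, z forward; pixel columns grow to the right and rows downward; lengths in m; the calibration is good to about 2 mm. A picture is of the moment at which its call begins: read the wrist's pose just before it.
- close_job(): hands the job in; it is judged then, once.
The state is a dict: "clock": time; "joints": joint angles; "joint_vel": joint speeds; "effort": joint torques, N m; "tool_pos": TCP position; "tcp_rot": TCP orientation; "contact_force": force on the tool from outside, world axes, zero at the start; "ft_torque": the same for the moment, N m; "finger_gap": finger opening in m; "finger_force": force on a finger pad.
Only numpy, scipy, OpenCV 4.12 (cv2) and the standard library are available. Lean on these libraries where they do the work, as an engineer would, in place of code of your own. Each camera call takes 0.05 s, during which the arm holds its last target. There are 200 camera calls.

## Working session

There is one attempt and no reset: what is moved stays moved. The work goes in short steps, Python scripts to look and compute and a tool call to move; the robot and the scene stay as the last step left them, time stands still between calls to the robot, and variables do not carry over. Pictures are saved under pics/ and viewed, at most 10 in all, crops included, and the job is handed in when it is done.

Besides the shell and the picture viewer there is one more tool, called after "Emit:" as a command line: name --argument value ..., lists and objects as JSON in quotes. jog_arm: Moves the arm, as the interface text tells. Its arguments: {"type":"object","properties":{"moves":{"type":"array"},"newtons":{"type":"number"}},"required":["moves"]}

```bash
mkdir -p pics
python3 - <<'E'
from bench import *
import cv2,numpy as np,pickle
s=get_state();print(s)
for n in("top","side"):
    d=get_image(n);pickle.dump(d,open(n+".pkl","wb"))
    cv2.imwrite(f"pics/{n}0.png",d["img"][:,:,::-1]);print(n,d["fx"],d["cx"],d["cy"],np.round(d["pose"],3).tolist())
E
```

```text
{'clock': 0.0, 'joints': array([ 6.07446946e+01,  1.48575209e+01,  8.80116839e+01,  1.00074070e-03,
        7.72363612e+01, -1.16207732e+01]), 'joint_vel': array([ 0.08861161,  0.10179312, -0.09015214, -0.01382346,  0.03368742,
        0.08611239]), 'effort': array([-4.69798579e-04, -4.46032119e+01, -2.90573752e+01, -3.21668522e-04,
        1.17407649e-02, -1.71505553e-05]), 'tool_pos': array([0.1663475 , 0.52370511, 0.24748677]), 'tcp_rot': array([[-9.53006905e-01,  3.02947192e-01, -9.15281430e-04],
       [ 3.02948327e-01,  9.53005642e-01, -1.59914080e-03],
       [ 3.87813153e-04, -1.80127520e-03, -9.99998303e-01]]), 'contact_force': array([-0.11701322, -0.18813048, -0.04327626]), 'ft_torque': array([-0.02283265, -0.00067173, -0.03190286]), 'finger_force': 0.0, 'finger_gap': 0.08504030508282774}
top 524.9026748338583 270.8592700691438 211.8723464523419 [[-0.043, -0.979, 0.198, 0.361], [-0.999, 0.041, -0.012, 0.004], [0.004, -0.198, -0.98, 1.307], [0.0, 0.0, 0.0, 1.0]]
side 478.6827894537895 284.3233165957457 213.3987625030107 [[0.854, -0.332, 0.399, 0.044], [-0.519, -0.561, 0.645, -0.92], [0.01, -0.758, -0.652, 0.98], [0.0, 0.0, 0.0, 1.0]]
```

View pics/top0.png

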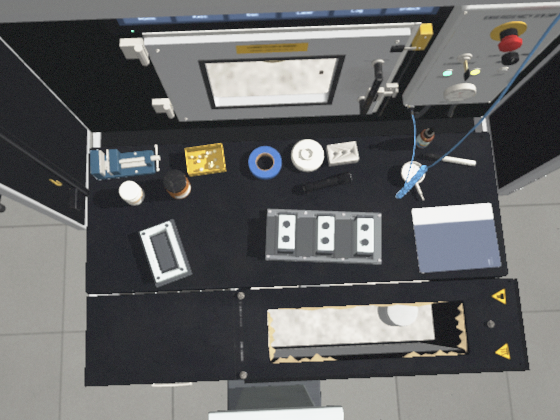

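View pics/side0.png

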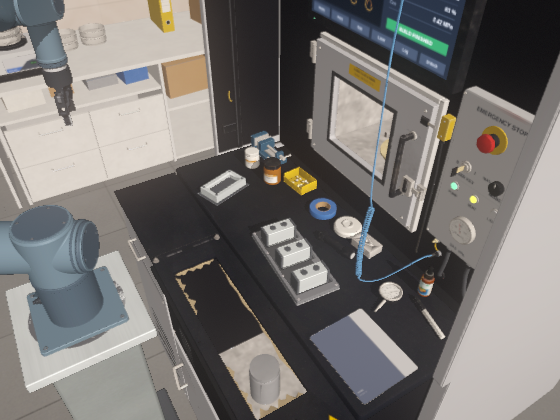

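```bash
cat > h.py <<'E'
import numpy as np,cv2
def ray(d,px,z,pose=None):
    T=d["pose"] if pose is None else pose
    px=np.atleast_2d(px).astype(float)
    v=np.c_[(px[:,0]-d["cx"])/d["fx"],(px[:,1]-d["cy"])/d["fy"],np.ones(len(px))]@T[:3,:3].T
    o=T[:3,3];return o+v*((z-o[2])/v[:,2])[:,None]
def rects(d,mask,z,amin,pose=None):
    n,l,st,c=cv2.connectedComponentsWithStats(mask.astype(np.uint8))
    for i in range(1,n):
        if st[i,4]<amin: continue
        ys,xs=np.where(l==i);w=ray(d,np.c_[xs,ys],z,pose)
        (c0,sz,a)=cv2.minAreaRect((w[:,:2]*1000).astype(np.float32))
        if sz[0]<sz[1]: sz=sz[::-1];a+=90
        a=(a+90)%180-90
        print(np.round([xs.mean(),ys.mean()]),"c",np.round(c0,1),"size",np.round(sz,1),"ang",round(a,2),"n",st[i,4])
E
python3 - <<'E'
from h import *;import pickle
d=pickle.load(open("top.pkl","rb"));g=cv2.cvtColor(d["img"],cv2.COLOR_RGB2GRAY)
m=np.zeros_like(g);m[205:265,265:385]=1
print("housings");rects(d,(g>150)&(m>0),.057,80)
P=np.array([[287,232],[326,234],[366,236],[287,221],[306,236],[165,228],[165,252],[188,275]])
for p in P: 
  z=d["depth"][p[1],p[0]];v=d["pose"]@np.r_[z*(p[0]-d["cx"])/d["fx"],z*(p[1]-d["cy"])/d["fy"],z,1];print(p,v[:3].round(3),g[p[1],p[0]])
m[:]=0;m[215:290,130:200]=1
print("nest");[rects(d,(g>t)&(m>0),.028,80) for t in(60,110,150)]
m[:]=0;m[200:275,255:395]=1
print("tray");[rects(d,(g>t)&(m>0),.016,300) for t in(40,60)]
E
```

```text
housings
[348. 235.] c [ 550.5 -135.9] size [273.  118.7] ang 85.44 n 1473
[286. 231.] c [564.6 -46.8] size [83.8 40.8] ang -5.24 n 513
[326. 233.] c [ 556.3 -141.3] size [83.8 40.9] ang -3.83 n 517
[287 232] [ 0.563 -0.049  0.056] 243
[326 234] [ 0.553 -0.142  0.059] 244
[366 236] [ 0.545 -0.238  0.057] 243
[287 221] [ 0.588 -0.05   0.062] 121
[306 236] [ 0.557 -0.097  0.018] 107
[165 228] [0.59  0.251 0.025] 182
[165 252] [0.531 0.252 0.02 ] 108
[188 275] [ 0.474  0.2   -0.003] 83
nest
[165. 253.] c [529.4 251.4] size [148.9  94.3] ang 18.01 n 2319
[163. 252.] c [530.1 252.4] size [144.3  87.1] ang 18.29 n 1256
[163. 251.] c [532.8 255.4] size [135.3  80.2] ang 18.28 n 1072
tray
[327. 237.] c [ 553.6 -145. ] size [350.8 186.1] ang 87.58 n 10028
[323. 236.] c [ 555.5 -140.9] size [289.8 132.6] ang 85.43 n 6085
```

Emit:
jog_arm --moves '[85,-15,-5,0,0,85,-30,-10,0,0,85,-37,-13,0,0,85,-37,-13,0,0,85,-37,-13,0,0,85,-37,-13,0,0,85,-37,-13,0,0,85,-37,-13,0,0,85,-37,-13,0,0,85,-37,-13,0,0]'

```text
clock: 0.93
tool_pos: [0.4566, 0.3059, 0.248]
tcp_rot: [[-0.953, 0.303, -0.001], [0.303, 0.953, -0.0], [0.001, -0.0, -1.0]]
contact_force: [0.6, -0.6, 1.4]
finger_gap: 0.0848
finger_force: 0.0
```

Emit:
jog_arm --moves '[85,-37,-10,0,0,85,-30,-5,0,0,85,-10,0,0,0,85,0,0,0,0,85,0,0,0,0]'

```text
clock: 1.35
tool_pos: [0.5238, 0.2698, 0.2475]
tcp_rot: [[-0.953, 0.304, -0.002], [0.304, 0.953, -0.0], [0.002, -0.001, -1.0]]
contact_force: [0.1, 0.5, -0.5]
finger_gap: 0.0849
finger_force: 0.0
```

```bash
cat >> h.py <<'E'
def wrist(name=None):
    from bench import get_state,get_image
    s=get_state();d=get_image("wrist")
    T=np.eye(4);T[:3,:3]=s["tcp_rot"];T[:3,3]=s["tool_pos"]
    d["pose"]=T@d["T_tool_cam"]
    if name: cv2.imwrite(f"pics/{name}.png",d["img"][:,:,::-1])
    print("t",round(s["clock"],2),"tcp",s["tool_pos"].round(4),"y",s["tcp_rot"][:2,1].round(4),"gap",s["finger_gap"])
    return s,d
E
python3 - <<'E'
from h import *;import pickle
s,d=wrist("w1");pickle.dump((s,d),open("w1.pkl","wb"));print(d["T_tool_cam"].round(3).tolist(),d["fx"])
g=cv2.cvtColor(d["img"],cv2.COLOR_RGB2GRAY)
[rects(d,(g>t),.028,3000) for t in(60,110,150)]
E
```

```text
t 1.35 tcp [0.5238 0.2698 0.2475] y [0.3039 0.9527] gap 0.08490063233937423
[[-0.0, -0.953, -0.304, 0.078], [1.0, -0.0, -0.0, -0.001], [0.0, -0.304, 0.953, -0.127], [0.0, 0.0, 0.0, 1.0]] 294.1669191382837
[480. 112.] c [502.4 380.4] size [539.7 289.4] ang 70.16 n 34448
[106.  91.] c [358.8 134.4] size [313.6 132.5] ang 78.4 n 15951
[265. 192.] c [530.2 233.1] size [160.7 142.6] ang 17.57 n 10213
[ 56. 285.] c [559. -74.] size [216.9 136.6] ang 87.57 n 10487
[380. 310.] c [723.5 351.8] size [200.7 168.8] ang -82.37 n 6215
[271. 334.] c [733.5 184.5] size [176.9 100.1] ang -58.48 n 3923
[489. 110.] c [551.5 463.3] size [349.7 254.2] ang -1.69 n 32757
[271. 193.] c [530.1 260.6] size [142.2  87.3] ang 18.04 n 7051
[ 53. 286.] c [560.4 -79.2] size [200.6 134. ] ang 85.75 n 8822
[362. 311.] c [730.3 310.3] size [164.8 120.5] ang -53.26 n 3243
[489. 109.] c [552.1 480.7] size [349.7 219.3] ang -1.69 n 32437
[273. 196.] c [534.3 258.3] size [134.2  78.6] ang 18.11 n 4334
[ 59. 293.] c [572.3 -75. ] size [133.   97.8] ang 89.93 n 3187
```

View pics/w1.png

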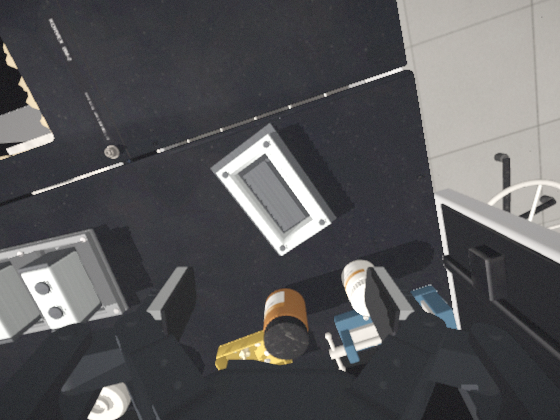

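Emit:
jog_arm --moves '[85,0,-10,0,-0.115,85,0,-30,0,-0.115,85,-8,-37,10,0,85,-8,-37,10,0,85,-8,-37,10,0,85,-8,-37,10,0,85,-8,-37,10,0,85,-8,-37,10,0,85,-8,-30,10,0,85,-5,-15,0,0]'

```text
clock: 2.23
tool_pos: [0.554, -0.0414, 0.1766]
tcp_rot: [[-0.997, 0.078, -0.003], [0.078, 0.997, 0.0], [0.003, -0.0, -1.0]]
contact_force: [-0.1, 0.1, 0.4]
finger_gap: 0.085
finger_force: 0.0
```

Emit:
jog_arm --moves '[85,0,0,10,0,85,0,0,0,0,85,0,0,0,0]'

```text
clock: 2.48
tool_pos: [0.5545, -0.038, 0.1678]
tcp_rot: [[-0.997, 0.076, -0.002], [0.076, 0.997, 0.001], [0.002, 0.001, -1.0]]
contact_force: [0.2, 0.4, 0.2]
finger_gap: 0.0851
finger_force: 0.0
```

Run:
```python
from h import *;import pickle
d=pickle.load(open("w1.pkl","rb"))[1];print("nest screws",ray(d,[[274.5,197.5]],.028))
s,d=wrist("w2");pickle.dump((s,d),open("w2.pkl","wb"))
g=cv2.cvtColor(d["img"],cv2.COLOR_RGB2GRAY)
[rects(d,(g>t),.057,1500) for t in(150,190)]
```

```text
nest screws [[0.53343592 0.25874128 0.028     ]]
t 2.48 tcp [ 0.5545 -0.038   0.1678] y [0.0762 0.9971] gap 0.0850964196303915
[161. 154.] c [ 500.3 -121.5] size [243.4  14.3] ang 85.62 n 2443
[ 51. 223.] c [ 549.5 -235.2] size [83.2 38.5] ang -4.65 n 3363
[158. 228.] c [ 555.9 -161.3] size [83.4 81.9] ang -5.92 n 3801
[266. 230.] c [563.3 -70.7] size [89.  82.6] ang 85.4 n 4041
[ 50. 223.] c [ 549.3 -235.8] size [81.4 37. ] ang -4.64 n 2984
[161. 224.] c [ 557.6 -141.1] size [81.6 37.2] ang -4.81 n 3004
[272. 225.] c [565.7 -46.4] size [81.8 37.9] ang -4.58 n 3170
```

View pics/w2.png

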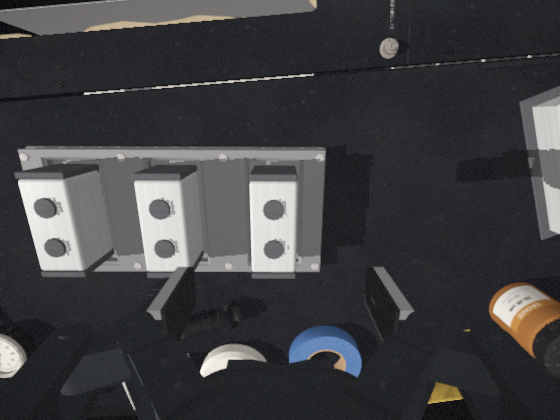

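Emit:
jog_arm --moves '[85,-6,-4,15,0,85,-6,-4,30,0,85,0,0,35,0,85,0,0,25,0,85,0,0,12,0,85,0,0,4,0,85,0,0,0,0,85,0,0,0,0]' --newtons 100

```text
clock: 3.2
tool_pos: [0.5677, -0.0482, 0.0484]
tcp_rot: [[-0.997, 0.076, 0.002], [0.076, 0.997, -0.0], [-0.002, -0.0, -1.0]]
contact_force: [0.2, 0.1, -1.0]
finger_gap: 0.0853
finger_force: 0.0
```

Emit:
jog_arm --moves '[36,0,0,0,0,36,0,0,0,0,36,0,0,0,0,36,0,0,0,0,36,0,0,0,0,36,0,0,0,0]' --newtons 100

```text
clock: 3.7
tool_pos: [0.5678, -0.0487, 0.0487]
tcp_rot: [[-0.997, 0.078, 0.002], [0.078, 0.997, 0.0], [-0.002, 0.0, -1.0]]
contact_force: [-0.2, 2.9, 7.9]
finger_gap: 0.0379
finger_force: 101.8
```

```bash
cat > st.py <<'E'
from bench import *
s=get_state();R=s["tcp_rot"]
print(round(s["clock"],2),s["tool_pos"].round(4),"F",s["contact_force"].round(2),"M",s["ft_torque"].round(3),"Mtool",(R.T@s["ft_torque"]).round(3),s["finger_gap"].round(4),s["finger_force"],R[:,1].round(3))
E
python3 st.py
```

```text
Traceback (most recent call last):
  File "st.py", line 3, in <module>
    print(round(s["clock"],2),s["tool_pos"].round(4),"F",s["contact_force"].round(2),"M",s["ft_torque"].round(3),"Mtool",(R.T@s["ft_torque"]).round(3),s["finger_gap"].round(4),s["finger_force"],R[:,1].round(3))
                                                                                                                                                       ^^^^^^^^^^^^^^^^^^^^^
AttributeError: 'float' object has no attribute 'round'
```

Emit:
jog_arm --moves '[36,0,0,-5,0,36,0,0,-12,0,36,0,0,-20,0,36,0,0,-20,0,36,0,0,-20,0,36,0,0,-12,0,36,0,0,-5,0,36,0,0,0,0,36,0,0,0,0,36,0,0,0,0]'

```text
clock: 4.53
tool_pos: [0.5659, -0.0488, 0.1398]
tcp_rot: [[-0.997, 0.078, -0.003], [0.078, 0.997, 0.001], [0.003, 0.001, -1.0]]
contact_force: [-0.6, 0.6, -5.7]
finger_gap: 0.0381
finger_force: 101.1
```

```bash
sed -i 's/s\["finger_gap"\].round(4)/round(s["finger_gap"],4)/' st.py; python3 st.py
```

```text
4.53 [ 0.5659 -0.0488  0.1398] F [-0.6   0.63 -5.7 ] M [-0.009 -0.08  -0.002] Mtool [ 0.003 -0.08   0.002] 0.0381 101.10238909721375 [0.078 0.997 0.001]
```

Emit:
jog_arm --moves '[36,8,0,0,0,36,16,0,0,0,36,24,0,0,0,36,24,0,0,0,36,24,0,0,0,36,16,0,0,0,36,8,0,0,0,36,0,0,0,0,36,0,0,0,0,36,0,0,0,0]'

```text
clock: 5.37
tool_pos: [0.4487, -0.0401, 0.1416]
tcp_rot: [[-0.997, 0.078, 0.002], [0.078, 0.997, -0.001], [-0.002, -0.0, -1.0]]
contact_force: [0.3, 0.1, -6.3]
finger_gap: 0.0381
finger_force: 101.1
```

```bash
python3 st.py
```

```text
5.37 [ 0.4487 -0.0401  0.1416] F [ 0.25  0.05 -6.33] M [-0.004 -0.053  0.002] Mtool [ 0.    -0.053 -0.002] 0.0381 101.1021637916565 [ 0.078  0.997 -0.   ]
```

Emit:
jog_arm --moves '[36,-10,0,0,0,36,-20,0,0,0,36,-30,0,0,0,36,-40,0,0,0,36,10,0,0,0,36,0,0,0,0,36,0,0,0,0,36,0,0,0,0,36,0,0,0,0]'

```text
clock: 6.12
tool_pos: [0.537, -0.0465, 0.1416]
tcp_rot: [[-0.997, 0.078, 0.0], [0.078, 0.997, -0.0], [-0.0, -0.0, -1.0]]
contact_force: [-0.5, 0.5, -5.3]
finger_gap: 0.0384
finger_force: 101.3
```

```bash
python3 st.py
```

```text
6.12 [ 0.537  -0.0465  0.1416] F [-0.52  0.51 -5.34] M [ 0.005 -0.019 -0.036] Mtool [-0.007 -0.018  0.036] 0.0384 101.25616908073425 [ 0.078  0.997 -0.   ]
```

Emit:
jog_arm --moves '[36,10,0,0,0,36,20,0,0,0,36,30,0,0,0,36,40,0,0,0,36,-10,0,0,0,36,0,0,0,0,36,0,0,0,0,36,0,0,0,0,36,0,0,0,0]'

```text
clock: 6.87
tool_pos: [0.4488, -0.0402, 0.1422]
tcp_rot: [[-0.997, 0.078, 0.002], [0.078, 0.997, -0.001], [-0.002, -0.001, -1.0]]
contact_force: [0.0, 0.3, -5.0]
finger_gap: 0.0387
finger_force: 101.6
```

```bash
python3 st.py
```

```text
6.87 [ 0.4488 -0.0402  0.1422] F [ 0.03  0.28 -4.99] M [-0.048 -0.053 -0.016] Mtool [ 0.043 -0.057  0.016] 0.0387 101.5976893901825 [ 0.078  0.997 -0.001]
```

```bash
cat > av.py <<'E'
from bench import *
import numpy as np
a=[]
for i in range(8):
    s=get_state();a.append(np.r_[s["contact_force"],s["tcp_rot"].T@s["ft_torque"]]);get_image("top")
a=np.array(a);print(round(get_state()["clock"],2),s["tool_pos"].round(4),"F",a[:,:3].mean(0).round(2),"Mtool",a[:,3:].mean(0).round(3),"sd",a[:,3:].std(0).round(3))
E
python3 av.py
```

```text
7.27 [ 0.4475 -0.0397  0.1412] F [ 0.13  0.1  -5.69] Mtool [ 0.017  0.005 -0.009] sd [0.042 0.04  0.027]
```

Emit:
jog_arm --moves '[36,-10,0,0,0,36,-20,0,0,0,36,-30,0,0,0,36,-40,0,0,0,36,20,0,0,0,36,0,0,0,0,36,0,0,0,0]' --newtons 115

```text
clock: 7.85
tool_pos: [0.5266, -0.0455, 0.14]
tcp_rot: [[-0.997, 0.078, -0.003], [0.078, 0.997, 0.001], [0.003, 0.001, -1.0]]
contact_force: [0.4, 0.6, -5.6]
finger_gap: 0.038
finger_force: 107.9
```

```bash
python3 av.py
```

```text
8.25 [ 0.5272 -0.0459  0.1421] F [ 0.27  0.04 -5.43] Mtool [-0.005 -0.015 -0.01 ] sd [0.04  0.034 0.01 ]
```

Emit:
jog_arm --moves '[36,10,0,0,0,36,20,0,0,0,36,30,0,0,0,36,40,0,0,0,36,-20,0,0,0,36,0,0,0,0,36,0,0,0,0]'

```text
clock: 8.83
tool_pos: [0.448, -0.0401, 0.1422]
tcp_rot: [[-0.997, 0.078, 0.003], [0.078, 0.997, -0.001], [-0.003, -0.001, -1.0]]
contact_force: [1.0, 0.5, -6.3]
finger_gap: 0.038
finger_force: 108.2
```

```bash
python3 av.py
```

```text
9.23 [ 0.4479 -0.0399  0.1415] F [ 0.15 -0.32 -5.98] Mtool [-0.005 -0.029 -0.005] sd [0.028 0.029 0.023]
```

Emit:
jog_arm --moves '[36,-10,0,0,0,36,-20,0,0,0,36,-30,0,0,0,36,-30,0,0,0,36,-20,0,10,0,36,-10,0,20,0,36,0,0.5,20,0,36,0,0,15,0,36,0,0,8,0,36,0,0,4,0]'

```text
clock: 10.07
tool_pos: [0.5667, -0.0483, 0.0624]
tcp_rot: [[-0.997, 0.078, -0.003], [0.078, 0.997, 0.001], [0.003, 0.001, -1.0]]
contact_force: [0.2, 0.3, -5.4]
finger_gap: 0.0385
finger_force: 108.2
```

Emit:
jog_arm --moves '[36,0,0,4,0,36,0,0,4,0,36,0,0,3,0,36,0,0,2,0,36,0,0,1,0,36,0,0,0,0,36,0,0,0,0]'

```text
clock: 10.65
tool_pos: [0.5672, -0.0486, 0.0507]
tcp_rot: [[-0.997, 0.078, 0.001], [0.078, 0.997, -0.0], [-0.001, -0.0, -1.0]]
contact_force: [0.3, -0.0, -5.5]
finger_gap: 0.0382
finger_force: 108.2
```

Emit:
jog_arm --moves '[36,0,0,1,0,36,0,0,1,0,36,0,0,0,0,85,0,0,0,0,85,0,0,0,0,85,0,0,0,0,85,0,0,0,0,85,0,0,-10,0,85,0,0,-20,0,85,0,0,-20,0]'

```text
clock: 11.48
tool_pos: [0.5665, -0.0484, 0.0989]
tcp_rot: [[-0.997, 0.078, -0.002], [0.078, 0.997, 0.0], [0.002, 0.0, -1.0]]
contact_force: [0.5, 0.1, -0.3]
finger_gap: 0.0851
finger_force: 0.0
```

Emit:
jog_arm --moves '[85,0,-10,0,0,85,2,-25,0,0,85,0,-30,0,0,85,0,-20,0,0,85,0,-10,0,0,85,0,0,0,0,85,0,0,0,0]'

```text
clock: 12.07
tool_pos: [0.5574, -0.1431, 0.0982]
tcp_rot: [[-0.997, 0.079, -0.0], [0.079, 0.997, 0.001], [0.0, 0.001, -1.0]]
contact_force: [0.0, -0.4, -0.4]
finger_gap: 0.0853
finger_force: 0.0
```

Emit:
jog_arm --moves '[85,0,2,10,0,85,0,0,20,0,85,0,0,15,0,85,0,0,5,0,36,0,0,0,0,36,0,0,0,0,36,0,0,0,0,36,0,0,0,0,36,0,0,0,0,36,0,0,0,0]' --newtons 115

```text
clock: 12.9
tool_pos: [0.5588, -0.141, 0.0498]
tcp_rot: [[-0.997, 0.078, 0.003], [0.078, 0.997, -0.0], [-0.003, -0.0, -1.0]]
contact_force: [1.7, 2.7, 5.9]
finger_gap: 0.0381
finger_force: 106.3
```

Emit:
jog_arm --moves '[36,0,0,-5,0,36,0,0,-12,0,36,0,0,-20,0,36,0,0,-20,0,36,0,0,-20,0,36,0,0,-12,0,36,0,0,-5,0,36,0,0,0,0]'

```text
clock: 13.57
tool_pos: [0.558, -0.1414, 0.1432]
tcp_rot: [[-0.997, 0.078, 0.001], [0.078, 0.997, -0.001], [-0.001, -0.001, -1.0]]
contact_force: [0.1, -0.0, -5.0]
finger_gap: 0.0381
finger_force: 106.1
```

Emit:
jog_arm --moves '[36,8,0,0,0,36,16,0,0,0,36,24,0,0,0,36,24,0,0,0,36,24,0,0,0,36,16,0,0,0,36,8,0,0,0,36,0,0,0,0,36,0,0,0,0]'

```text
clock: 14.32
tool_pos: [0.4382, -0.1318, 0.142]
tcp_rot: [[-0.997, 0.078, 0.0], [0.078, 0.997, 0.0], [-0.0, 0.0, -1.0]]
contact_force: [0.7, -0.2, -5.4]
finger_gap: 0.0381
finger_force: 106.1
```

```bash
python3 av.py
```

```text
14.72 [ 0.4387 -0.1318  0.1422] F [ 0.12 -0.08 -5.59] Mtool [ 0.016 -0.046  0.007] sd [0.027 0.04  0.038]
```

Emit:
jog_arm --moves '[36,-10,0,0,0,36,-20,0,0,0,36,-30,0,0,0,36,-40,0,0,0,36,20,0,0,0,36,0,0,0,0,36,0,0,0,0]'

```text
clock: 15.3
tool_pos: [0.5176, -0.1374, 0.1411]
tcp_rot: [[-0.997, 0.078, -0.003], [0.078, 0.997, 0.002], [0.003, 0.001, -1.0]]
contact_force: [0.1, 0.8, -5.1]
finger_gap: 0.0378
finger_force: 106.1
```

```bash
python3 av.py
```

```text
15.7 [ 0.518  -0.138   0.1431] F [-0.05  0.09 -5.3 ] Mtool [-0.005 -0.003 -0.009] sd [0.032 0.019 0.036]
```

Emit:
jog_arm --moves '[36,10,0,0,0,36,20,0,0,0,36,30,0,0,0,36,40,0,0,0,36,-20,0,0,0,36,0,0,0,0,36,0,0,0,0]'

```text
clock: 16.28
tool_pos: [0.4386, -0.1323, 0.1431]
tcp_rot: [[-0.997, 0.078, 0.003], [0.078, 0.997, -0.002], [-0.003, -0.002, -1.0]]
contact_force: [1.0, -0.1, -4.7]
finger_gap: 0.0379
finger_force: 106.2
```

```bash
python3 av.py
```

```text
16.68 [ 0.4386 -0.1319  0.1424] F [ 0.34 -0.07 -5.24] Mtool [-0.01   0.004  0.003] sd [0.03  0.072 0.028]
```

```bash
cat > av.py <<'E'
from bench import *
import numpy as np
a=[]
for i in range(12):
    s=get_state();a.append(np.r_[s["contact_force"],s["tcp_rot"].T@s["ft_torque"],s["effort"][[3,4,5]]]);get_image("top")
a=np.array(a);print(round(get_state()["clock"],2),s["tool_pos"].round(4),"F",a[:,:3].mean(0).round(2),"Mtool",a[:,3:6].mean(0).round(3),"sd",a[:,3:6].std(0).round(3),"eff",a[:,6:].mean(0).round(3),a[:,6:].std(0).round(3))
E
python3 av.py
```

```text
17.28 [ 0.4382 -0.1317  0.1423] F [-0.12  0.05 -5.29] Mtool [ 0.011  0.046 -0.003] sd [0.026 0.032 0.037] eff [ 0.012 -0.032 -0.001] [0.001 0.002 0.   ]
```

Emit:
jog_arm --moves '[36,-10,0,0,0,36,-20,0,0,0,36,-30,0,0,0,36,-40,0,0,0,36,20,0,0,0,36,0,0,0,0,36,0,0,0,0]'

```text
clock: 17.87
tool_pos: [0.5175, -0.1374, 0.1411]
tcp_rot: [[-0.997, 0.078, -0.003], [0.078, 0.997, 0.002], [0.003, 0.001, -1.0]]
contact_force: [-4.3, 0.1, -5.3]
finger_gap: 0.0384
finger_force: 106.0
```

```bash
python3 av.py
```

```text
18.47 [ 0.5179 -0.138   0.1426] F [-0.27  0.11 -5.53] Mtool [ 0.019 -0.008 -0.002] sd [0.025 0.105 0.026] eff [ 0.019 -0.052 -0.001] [0.102 0.292 0.009]
```

Emit:
jog_arm --moves '[36,4,0,0,0,36,8,0,0,0,36,14,0,0,0,36,14,0,0,0,36,14,0,0,0,36,14,0,0,0,36,8,0,0,0,36,4,0,0,0,36,0,0,0,0,36,0,0,0,0]'

```text
clock: 19.3
tool_pos: [0.4386, -0.132, 0.1426]
tcp_rot: [[-0.997, 0.078, 0.001], [0.078, 0.997, -0.001], [-0.001, -0.0, -1.0]]
contact_force: [0.0, -0.2, -5.0]
finger_gap: 0.0382
finger_force: 106.0
```

```bash
python3 av.py
```

```text
19.9 [ 0.4382 -0.1317  0.1422] F [-0.25 -0.14 -5.6 ] Mtool [-0.006 -0.048  0.014] sd [0.027 0.03  0.032] eff [-0.017  0.048 -0.001] [0.007 0.042 0.005]
```

Emit:
jog_arm --moves '[36,-3,10,0,0,36,-7,20,0,0,36,-11,32,0,0,36,-13,36,0,0,36,-13,38,0,0,36,-13,38,0,0,36,-13,38,0,0,36,-12,36,0,0,36,-10,28,0,0,36,-5,18,0,0]'

```text
clock: 20.73
tool_pos: [0.5616, 0.1577, 0.1421]
tcp_rot: [[-0.997, 0.076, 0.001], [0.076, 0.997, 0.001], [-0.001, 0.001, -1.0]]
contact_force: [0.9, -1.3, -5.3]
finger_gap: 0.0379
finger_force: 105.9
```

Emit:
jog_arm --moves '[36,-3,10,0,0,36,0,0,0,-0.08,36,0,0,0,-0.1,36,0,0,0,-0.1,36,0,0,0,-0.08,36,0,0,0,-0.035,36,0,0,0,0,36,0,0,0,0,36,0,0,0,0]'

```text
clock: 21.48
tool_pos: [0.5643, 0.1631, 0.1422]
tcp_rot: [[-0.951, -0.31, -0.0], [-0.31, 0.951, -0.0], [0.0, 0.0, -1.0]]
contact_force: [-0.5, -0.0, -5.8]
finger_gap: 0.0381
finger_force: 105.9
```

Run:
```python
from h import *;import pickle
s,d=wrist("w3");pickle.dump((s,d),open("w3.pkl","wb"))
g=cv2.cvtColor(d["img"],cv2.COLOR_RGB2GRAY)
m=g.copy();m[:,:320]=0
[rects(d,(m>t),.028,3000) for t in(110,150,180)]
```

```text
t 21.48 tcp [0.5643 0.1631 0.1422] y [-0.3104  0.9506] gap 0.03805721456712184
[396. 207.] c [534.8 255.9] size [134.3  83.4] ang 18.07 n 9587
[394. 201.] c [535.1 256. ] size [133.5  82.6] ang 18.05 n 7373
[388. 185.] c [534.7 255.8] size [132.4  82. ] ang 18.02 n 5142
```

View pics/w3.png

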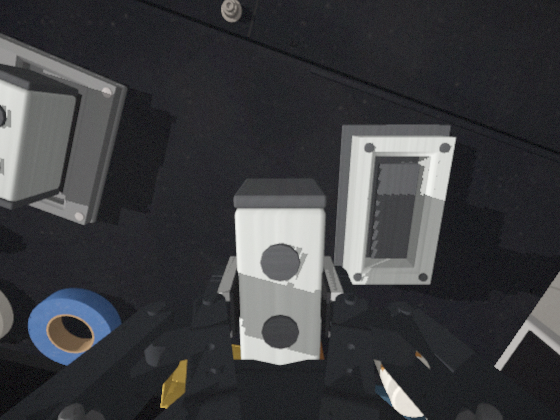

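Run:
```python
from h import *;import pickle
s,d=pickle.load(open("w3.pkl","rb"))
R=s["tcp_rot"];t=s["tool_pos"]
g=cv2.cvtColor(d["img"],cv2.COLOR_RGB2GRAY)
# screws: refine as dark blobs on the bright top
sc=[]
for x,y in[(369,147),(445,147),(358,277),(423,277)]:
    w=g[y-9:y+10,x-9:x+10];n,l,st,c=cv2.connectedComponentsWithStats((w<130).astype(np.uint8))
    k=min(range(1,n),key=lambda i:np.hypot(*(c[i]-9)));sc.append([x-9+c[k][0],y-9+c[k][1]]);print(sc[-1],st[k,4])
W=ray(d,sc,.028);print(W.round(4),"mean",W.mean(0).round(4));L=(W-t)@R
print("tool",(L*1000).round(1),(L.mean(0)*1000).round(1))
H=ray(d,[[237,209],[323,209],[241,358],[322,358],[280,262],[280,331]],t[2]+.0075);print("housing tool",((H-t)@R*1000).round(1))
```

```text
[np.float64(369.0869565217391), np.float64(147.43478260869566)] 69
[np.float64(444.56756756756755), np.float64(147.4189189189189)] 74
[np.float64(357.38775510204084), np.float64(276.61224489795916)] 49
[np.float64(422.6478873239437), np.float64(276.98591549295776)] 71
[[0.4884 0.2128 0.028 ]
 [0.4696 0.2704 0.028 ]
 [0.5995 0.249  0.028 ]
 [0.5811 0.3065 0.028 ]] mean [0.5346 0.2597 0.028 ]
tool [[ 56.7  70.8 114.2]
 [ 56.7 131.3 114.2]
 [-60.2  70.7 114.2]
 [-60.6 131.  114.2]] [ -1.8 100.9 114.2]
housing tool [[ 42.  -19.   -7.5]
 [ 42.   17.5  -7.5]
 [-36.6 -20.4  -7.5]
 [-36.6  20.5  -7.5]
 [ 17.2  -0.7  -7.5]
 [-20.2  -0.7  -7.5]]
```

Emit:
jog_arm --moves '[36,-1,10,0,0,36,-1,20,0,0,36,-0.5,26,0,0,36,0,24,0,0,36,0,14,0,0,36,0,7,10,0,36,0,0,18,0,36,0,0,15,0,36,0,0,10,0,36,0,0,4,0]'

```text
clock: 22.37
tool_pos: [0.5341, 0.2594, 0.0828]
tcp_rot: [[-0.95, -0.312, -0.004], [-0.312, 0.95, -0.001], [0.004, -0.0, -1.0]]
contact_force: [-0.5, 0.5, -6.1]
finger_gap: 0.038
finger_force: 106.1
```

Emit:
jog_arm --moves '[36,0,0,0,0,36,0,0,3,0,36,0,0,3,0,36,0,0,3,0,36,0,0,3,0,36,0,0,0,0]'

```text
clock: 22.87
tool_pos: [0.5351, 0.2599, 0.073]
tcp_rot: [[-0.95, -0.312, -0.0], [-0.312, 0.95, -0.0], [0.001, 0.0, -1.0]]
contact_force: [-0.5, 0.6, -5.2]
finger_gap: 0.038
finger_force: 106.1
```

```bash
python3 st.py
```

```text
22.87 [0.5351 0.2599 0.073 ] F [-0.48  0.64 -5.18] M [-0.018 -0.022  0.043] Mtool [ 0.024 -0.015 -0.043] 0.038 106.11800193786621 [-0.312  0.95   0.   ]
```

Emit:
jog_arm --moves '[36,0,0,2,0,36,0,0,2,0,36,0,0,2,0,36,0,0,1,0,36,0,0,0,0]'

```text
clock: 23.28
tool_pos: [0.5354, 0.2601, 0.0684]
tcp_rot: [[-0.95, -0.312, 0.001], [-0.312, 0.95, -0.0], [-0.001, -0.0, -1.0]]
contact_force: [-6.5, -2.5, 9.6]
finger_gap: 0.0382
finger_force: 108.2
```

Emit:
jog_arm --moves '[36,0,0,-3,0,36,2,0,-1,0,36,2,0,0,0,36,0,0,0,0,36,0,0,2,0,36,0,0,2,0,36,0,0,1,0,36,0,0,1,0,36,0,0,0,0]'

```text
clock: 24.03
tool_pos: [0.5314, 0.2588, 0.0645]
tcp_rot: [[-0.95, -0.312, -0.0], [-0.312, 0.95, -0.0], [0.001, -0.0, -1.0]]
contact_force: [-1.5, -0.8, -0.6]
finger_gap: 0.038
finger_force: 106.8
```

```bash
python3 st.py
```

```text
24.03 [0.5314 0.2588 0.0645] F [-1.54 -0.8  -0.63] M [-0.188  0.426  0.079] Mtool [ 0.046  0.463 -0.079] 0.038 106.76686406135559 [-0.312  0.95  -0.   ]
```

Emit:
jog_arm --moves '[36,0,0,1,0,36,0,0,1,0,36,0,0,0,0,36,0,0,0,0]'

```text
clock: 24.37
tool_pos: [0.5315, 0.2588, 0.0626]
tcp_rot: [[-0.95, -0.312, 0.0], [-0.312, 0.95, -0.0], [-0.0, -0.0, -1.0]]
contact_force: [-2.7, -0.1, 3.3]
finger_gap: 0.0378
finger_force: 106.8
```

```bash
python3 st.py; python3 -c "
from h import *
s,d=wrist('w4')"
```

```text
24.37 [0.5315 0.2588 0.0626] F [-2.71 -0.12  3.28] M [-0.258  0.697  0.013] Mtool [ 0.027  0.743 -0.013] 0.0378 106.83064341545105 [-0.312  0.95  -0.   ]
t 24.37 tcp [0.5315 0.2588 0.0626] y [-0.312   0.9501] gap 0.037807608040839775
```

View pics/w4.png

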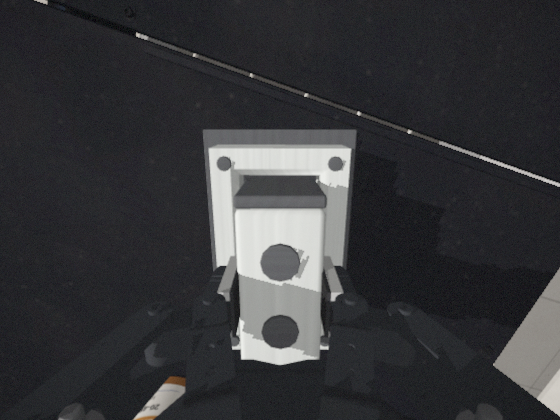

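```bash
python3 -c "
import cv2
a=cv2.imread('pics/w4.png')[135:225,195:365];a=cv2.convertScaleAbs(a,alpha=1.0,beta=40)
cv2.imwrite('pics/w4c.png',cv2.resize(a,None,fx=4.5,fy=4.5,interpolation=cv2.INTER_CUBIC))"
```

```text
(no output)
```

View pics/w4c.png

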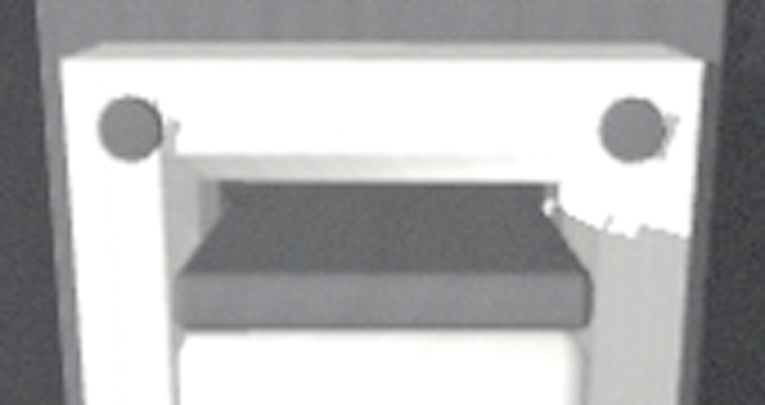

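Emit:
jog_arm --moves '[36,0,0,-1,0,36,-1.5,0,0,0,36,0,0,0,0,44,0,0,0,0,85,0,0,0,0,85,0,0,0,0,85,0,0,0,0,85,0,0,0,0]'

```text
clock: 25.08
tool_pos: [0.5334, 0.2594, 0.0636]
tcp_rot: [[-0.95, -0.312, 0.001], [-0.312, 0.95, 0.0], [-0.001, -0.0, -1.0]]
contact_force: [0.6, 0.7, 0.0]
finger_gap: 0.0852
finger_force: 0.0
```

Emit:
jog_arm --moves '[85,0,0,-15,0,85,0,0,-30,0,85,0,0,-30,0,85,10,0,-15,0,0,20,0,0,0,0,20,0,0,0,0,0,0,0,0,0,0,0,0,0,0,0,0,0,0]' --newtons 40

```text
clock: 25.83
tool_pos: [0.4862, 0.2439, 0.1537]
tcp_rot: [[-0.95, -0.312, 0.001], [-0.312, 0.95, 0.0], [-0.002, -0.0, -1.0]]
contact_force: [0.9, -0.1, 0.8]
finger_gap: 0.0247
finger_force: 0.0
```

Run:
```python
from h import *;import pickle
s,d=wrist("w5");pickle.dump((s,d),open("w5.pkl","wb"))
a=d["img"]
cv2.imwrite("pics/w5c.png",cv2.resize(a[60:360,150:410],None,fx=2,fy=2)[:,:,::-1])
```

```text
t 25.83 tcp [0.4862 0.2439 0.1537] y [-0.3118  0.9501] gap 0.024679865186885745
```

View pics/w5c.png

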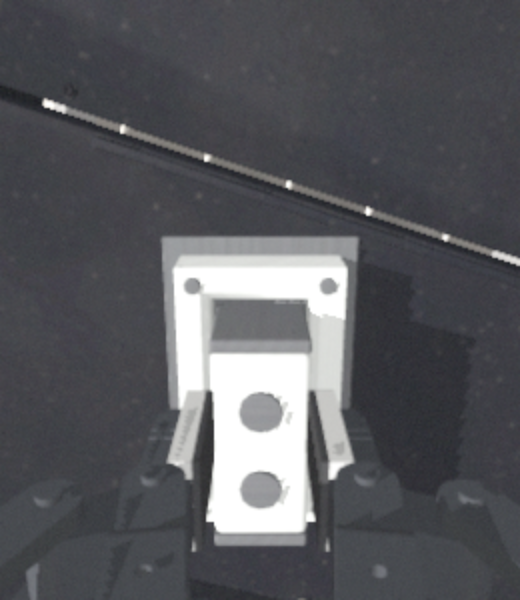

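Run:
```python
from h import *;import pickle
s,d=pickle.load(open("w5.pkl","rb"));R=s["tcp_rot"];t=s["tool_pos"]
def p3(u,v):
    z=np.median(d["depth"][v-2:v+3,u-2:u+3]);p=d["pose"]@np.r_[z*(u-d["cx"])/d["fx"],z*(v-d["cy"])/d["fy"],z,1];return p[:3]
for n,u,v in[("near",280,243),("mid",280,285),("far",280,320),("L",263,270),("R",297,285),("plug1",280,266),("plug2",280,305),("nestL",240,225),("nestR",320,208)]: print(n,p3(u,v).round(4))
print("cy",d["cy"])
# housing near/far top edges at mid columns, screws
for z in(.060,.066,.070): 
    H=ray(d,[[280,225+9],[280,60+545/2],[280,266],[280,305]],z);print(z,((H-t)@R*1000)[:,:2].round(1).tolist())
print("screws",((ray(d,[[150+192/2,60+286/2],[150+328/2,60+286/2]],.028)-t)@R*1000).round(1))
```

```text
near [0.4998 0.2476 0.0685]
mid [0.5354 0.2592 0.0684]
far [0.5677 0.2698 0.0687]
L [0.5264 0.2419 0.0688]
R [0.531  0.2725 0.0686]
plug1 [0.5173 0.2533 0.0716]
plug2 [0.5516 0.2645 0.0715]
nestL [0.5106 0.2128 0.0293]
nestR [0.4729 0.2763 0.0288]
cy 213.11894838248995
0.06 [[-9.8, -0.7], [-105.5, -0.7], [-38.5, -0.7], [-76.5, -0.7]]
0.066 [[-7.4, -0.7], [-100.5, -0.7], [-35.3, -0.7], [-72.3, -0.7]]
0.07 [[-5.8, -0.7], [-97.2, -0.7], [-33.2, -0.7], [-69.5, -0.7]]
screws [[  7.1 -31.  125.7]
 [  7.1  29.6 125.7]]
```

Emit:
jog_arm --moves '[0,-10,0,0,0,0,-20,0,0,0,0,-16,0,10,0,0,-5.5,-0.5,20,0,0,0,0,15,0,0,0,0,8,0,0,0,0,3,0,0,0,0,2,0,0,0,0,0,0]'

```text
clock: 26.63
tool_pos: [0.5349, 0.2594, 0.0954]
tcp_rot: [[-0.95, -0.312, 0.0], [-0.312, 0.95, 0.0], [-0.0, -0.0, -1.0]]
contact_force: [-0.2, 0.5, 0.4]
finger_gap: -0.0002
finger_force: 0.0
```

Emit:
jog_arm --moves '[0,0,0,2,0,0,0,0,2,0,0,0,0,2,0,0,0,0,1,0,0,0,0,0,0]'

```text
clock: 27.05
tool_pos: [0.5344, 0.2593, 0.0883]
tcp_rot: [[-0.95, -0.312, -0.0], [-0.312, 0.95, -0.0], [0.0, -0.0, -1.0]]
contact_force: [-0.1, 0.4, -0.1]
finger_gap: -0.0001
finger_force: 0.0
```

Emit:
jog_arm --moves '[0,0,0,1,0,0,0,0,1,0,0,0,0,1,0,0,0,0,1,0,0,0,0,1,0,0,0,0,1,0]'

```text
clock: 27.55
tool_pos: [0.5346, 0.2593, 0.0825]
tcp_rot: [[-0.95, -0.312, 0.0], [-0.312, 0.95, 0.0], [-0.0, -0.0, -1.0]]
contact_force: [-0.5, 0.2, 2.6]
finger_gap: 0.0001
finger_force: 1.6
```

Emit:
jog_arm --moves '[0,0,0,1,0,0,0,0,1,0,0,0,0,1,0,0,0,0,0,0]'

```text
clock: 27.88
tool_pos: [0.5346, 0.2593, 0.0791]
tcp_rot: [[-0.95, -0.312, 0.0], [-0.312, 0.95, -0.0], [-0.0, -0.0, -1.0]]
contact_force: [0.1, -0.9, 1.9]
finger_gap: 0.0002
finger_force: 0.8
```

Emit:
jog_arm --moves '[0,0,0,0.8,0,0,0,0,0.7,0,0,0,0,0.5,0,0,0,0,0.3,0,0,0,0,0,0]'

```text
clock: 28.3
tool_pos: [0.5346, 0.2593, 0.0771]
tcp_rot: [[-0.95, -0.312, 0.0], [-0.312, 0.95, 0.0], [-0.0, -0.0, -1.0]]
contact_force: [-0.7, -0.3, 3.7]
finger_gap: -0.0003
finger_force: 1.7
```

Emit:
jog_arm --moves '[0,0,0,0.5,0,0,0,0,0.5,0,0,0,0,0,0]'

```text
clock: 28.55
tool_pos: [0.5347, 0.2594, 0.077]
tcp_rot: [[-0.95, -0.312, 0.001], [-0.312, 0.95, 0.0], [-0.001, -0.0, -1.0]]
contact_force: [-3.1, -1.2, 10.3]
finger_gap: -0.0005
finger_force: 4.8
```

Emit:
jog_arm --moves '[0,0,0,0.4,0,0,0,0,0.2,0,0,0,0,0,0]'

```text
clock: 28.8
tool_pos: [0.5347, 0.2593, 0.077]
tcp_rot: [[-0.95, -0.312, 0.001], [-0.312, 0.95, 0.0], [-0.001, -0.0, -1.0]]
contact_force: [-3.9, -1.4, 13.3]
finger_gap: -0.0002
finger_force: 6.7
```

Emit:
jog_arm --moves '[0,0,0,-2,0,0,0,0,-15,0,0,10,0,-30,0,0,20,0,-25,0,0,20,0,-10,0,0,0,0,0,0,0,0,0,0,0,0,0,0,0,0]'

```text
clock: 29.47
tool_pos: [0.4873, 0.2437, 0.1569]
tcp_rot: [[-0.95, -0.312, -0.0], [-0.312, 0.95, 0.0], [0.0, 0.0, -1.0]]
contact_force: [-0.9, -0.3, -0.5]
finger_gap: 0.0
finger_force: 0.0
```

Run:
```python
from h import *;from bench import get_image
s,d=wrist("w6");R=s["tcp_rot"];t=s["tool_pos"]
def P(d):
    v,u=np.mgrid[:420,:560];z=d["depth"];C=np.stack([z*(u-d["cx"])/d["fx"],z*(v-d["cy"])/d["fy"],z,np.ones_like(z)],-1)
    return (C@d["pose"].T)[...,:3]
p=P(d);L=(p-t)@R
m=(abs(L[...,1])<25)&(p[...,2]>.05)&(p[...,2]<.067)&(abs(L[...,0]+51)<70)
q=p[m];print("nest housing",np.round(q.mean(0),4),"z at ends",[np.median(q[(L[m][:,0]>-25),2]).round(4),np.median(q[(L[m][:,0]<-70),2]).round(4)],"tool ext",np.percentile(L[m][:,:2],[1,99],axis=0).round(4).tolist())
d=get_image("top");p=P(d);cv2.imwrite("pics/top6.png",d["img"][:,:,::-1])
for c in[(565.7,-46.4),(549.3,-235.8)]:
    r=(p[...,:2]*1000-c)@np.array([[.9967,.081],[-.081,.9967]])
    m=(abs(r[...,0])<60)&(abs(r[...,1])<35)&(p[...,2]>.045)&(p[...,2]<.075)
    print(c,"off",((np.percentile(r[m],2,axis=0)+np.percentile(r[m],98,axis=0))/2).round(1),"z near/far",np.median(p[...,2][m&(r[...,0]<-20)]).round(4),np.median(p[...,2][m&(r[...,0]>20)]).round(4),m.sum())
g=cv2.cvtColor(d["img"],cv2.COLOR_RGB2GRAY);k=np.zeros_like(g);k[205:265,265:385]=1
rects(d,(g>190)&(k>0),.057,200)
```

```text
t 29.47 tcp [0.4873 0.2437 0.1569] y [-0.3118  0.9501] gap 2.86531003070341e-05
nest housing [0.5026 0.2481 0.0605] z at ends [np.float64(0.061), np.float64(nan)] tool ext [[-0.0373, -0.0201], [-0.0021, 0.0188]]
(565.7, -46.4) off [-1.3 -3. ] z near/far 0.0567 0.0565 653
(549.3, -235.8) off [-0.5  1.6] z near/far 0.0567 0.0566 678
[288. 232.] c [562.7 -51. ] size [83.1 38.7] ang -3.01 n 473
[365. 235.] c [ 548.6 -236.3] size [81.7 38.8] ang -4.33 n 483
  return _methods._mean(a, axis=axis, dtype=dtype,
  ret = ret.dtype.type(ret / rcount)
```

View pics/top6.png

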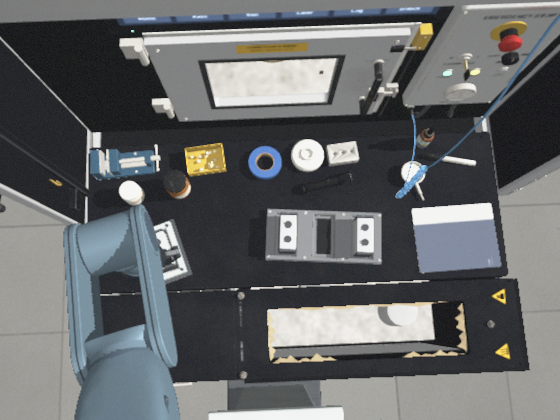

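```bash
python3 -c "
from bench import close_job
print(close_job())"
```

```text
the job is handed in; nothing more can be done
None
```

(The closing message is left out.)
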